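# Lock the index disc of the bench fixture

### The arm

A 6-joint arm with a two-finger parallel gripper is mounted at the origin on the work surface. World frame = base frame: x ahead of the robot, y to its left, z up, the work surface at z = 0. Lengths are in mm, angles in rad, forces in N, time in s.
With the tool pointing down it reaches from about 325 to 875 mm from the base axis. Payload 4.4 kg.
Tool frame: the origin (TCP) lies on the centre line of the jaws, within the pads' length; the fingertips stand 8 mm ahead of it and the grasp point (between the pads) lies 11 mm behind it (manip.tip_reach is the distance from the TCP to the fingertips, in mm); z points along the fingers, y is the line along which they close (so a half turn about z gives the same grasp; the last joint's range is limited). The gripper opens to 85 mm and grips with 20 to 120 N. Pads are 22 mm wide; open, the fingers measure 114 mm over their backs; the gripper's body (76 mm by 85 mm) begins 54 mm behind the grasp point. The pads swing forward as they close: fully open they stand 13 mm farther back than shut.
Start: joints at [-1.365, 0.207, 1.542, -0, 1.393, -0.15], TCP at [200.822, -538.793, 239.282] pointing down, gripper open.
Joint ranges: [-2.73, 2.73], [-0.86, 2.22], [0.23, 2.46], [-1.11, 4.25], [0.08, 2.63], [-2.82, 2.82]. Speed limits (rad/s): [2.79, 2.79, 3.14, 3.14, 3.14, 3.14].

### API

Orientations are given as a rotation vector (axis times angle).
In Python, from plant import manip gives the robot as it stands. The module is installed in compiled form; this text tells all that it offers.
- The arm moves only by the tool servo_tool, never from a script. Its argument "series" is text: rows parted by semicolons, each of 7 numbers parted by spaces: the closure, from 0 (fully open) to 1 (shut), then the shift along the tool's x, y, z in mm, then the turn, a rotation vector about the tool's x, y, z in degrees. In form: jaw dx dy dz wx wy wz; .... A call has 1 to 5 rows; each row shifts and turns the commanded pose from where the row before left it, along the tool's axes as they then stand; what a row does not reach is not made up. A row lasts 1/10 s, in which the tool goes at most 50 mm and 8.59 degrees, less where a joint would pass 70% of its speed; a pose out of reach is approached as far as the arm can. A call is refused whole if a number of a shift passes 50 or a number of a turn 8.59, either way. A call with a gripper value outside its range is refused whole. The fingers move at their own pace and stop on an object; "grip_force" is the grip in N (left out, the last holds). Time passes only in rows, so rows that do not move let the fingers close. It gives the time, the measured TCP pose, the force, the opening and the grip force at its end, in the units of the state.
- manip.get_obs(): the state, without advancing time (a new reading comes with each control period).
- manip.read_camera(name): name is "side" or "top" or "wrist"; returns a dict with "img" (400x640x3 uint8, blue, green, red), "mtx" (3x3 intrinsics, pixels), "world_from_camera" (4x4, takes a point from camera to world coordinates). Camera axes: x right, y up, looking along -z (the intrinsics and any distortion apply to the point x, -y, -z); pixel columns grow to the right and rows downward; lengths in mm; the calibration is good to about 2 mm. A picture is of the moment at which its call begins. There is no depth.
- manip.finish_job(): hands the job in; it is judged then, once.
The state is a dict: "clock": time; "joint_positions": joint angles; "qd": joint speeds; "joint_torque": joint torques, N m; "position": TCP position; "orientation": TCP orientation; "wrist_force": force on the tool from outside, world axes, zero at the start; "wrist_torque": the same for the moment, N m; "width": finger opening in mm; "finger_force": force on a finger pad.
Only numpy, scipy, OpenCV 4.12 (cv2) and the standard library are available. Lean on these libraries where they do the work, as an engineer would, in place of code of your own. Each camera call takes 0.05 s, during which the arm holds its last target. There are 200 camera calls.

### The job

Lock the turntable of the bench fixture: push the upright peg on its steel disc round until the slot in the disc's rim faces the lock bar, and then push the bar by its upright tab until it is fully home in the slot. Only push, with closed fingers or the outside of the fingers: do not take the peg or the tab between the fingers, and leave every loose thing on the plate and the bench where it is.

Things in the scene. Friction and masses are not known exactly. Their poses are not given: they have to be found in the camera images.
- fixture: grey base plate fixed to the bench, 240 mm (its x) by 370 mm (its y) by 20 mm thick, reaching from y = -105 to +265 mm; origin on the disc's vertical axis at bench height; its +y axis points from the disc to the lock bar. On it: the disc; and a guide for the bar 46 mm wide (x), from y = 88 to 140 mm, its top at z = 49 mm.
- index_disc (a joint): angle of the disc, rad, growing counter-clockwise seen from above; 0 (or any whole turn) = slot facing the bar. It turns without end stops either way, starts anywhere from 0.8 to 5.5, takes about 0.12 N m of friction to turn (about 2 N at the peg), has no spring and stays where it is left.
- peg (a point): centre of the top of the peg: an upright steel pin fixed on the disc, 18 mm across, 45 mm tall (z = 40 to 85 mm), 60 mm from the disc's axis, exactly opposite the slot
- slot_mouth (a point): middle of the slot's mouth: on the disc's rim 80 mm from the axis, at the height of the disc's top. Steel disc 160 mm across, its flat top at z = 40 mm, with one radial slot 24 mm wide cut 44 mm deep into the rim; at its centre a nut 42 mm wide, standing 14 mm above the disc.
- bar_line (a point): point of the fixture above the bar's centre line, 80 mm from the disc's axis, z = 40 mm: point slot_mouth lies here when the slot faces the bar
- lock_bar (a joint): travel of the lock bar towards the disc, m: 0 = drawn right back, 0.060 = fully home against its stop, nose 40 mm from the disc's axis, inside the slot. Starts between 0 and 0.014, clear of the disc (the nose reaches the rim at 0.020). Slides along the fixture's -y with about 2.5 N of friction (more when moved fast), no spring, stays where it is left.
- tab (a point): centre of the top of the tab: upright steel plate at the bar's rear end, 34 mm wide across the bar, 10 mm thick along the bar, top at z = 85 mm; nothing is fastened behind it. It is 208 mm from the disc's axis with the bar drawn back and 148 mm with the bar home
- nose (a point): middle of the bar's front end, at its upper face, z = 38 mm. The bar is steel, 18 mm wide, 12 mm high (z = 26 to 38 mm), its nose tapering to 10 mm over the last 12 mm, so it enters the slot only if the slot's mouth is within about 7 mm of the bar's line; otherwise the disc blocks it.
- bearing: Bystander, to be left alone: steel ball-bearing ring lying flat on the base plate, 48 mm across, 15 mm high; origin at the centre of its underside
- socket: Bystander, to be left alone: deep steel socket standing upright on the base plate, 26 mm across, 50 mm tall; origin at the centre of its underside
- lug_nut: Bystander, to be left alone: conical steel wheel nut standing on the base plate, 24 mm across, 26 mm tall; origin at the centre of its underside
- oil_bottle: Bystander, to be left alone: yellow oil bottle with a black cap standing on the bench, 72 mm across, 200 mm tall; origin at the centre of its underside
- spray_can: Bystander, to be left alone: white spray can standing on the bench, 60 mm across, 190 mm tall; origin at the centre of its underside
- mug: Bystander, to be left alone: white mug standing on the bench, 80 mm across, 90 mm tall; origin at the centre of its underside
- wrench: Bystander, to be left alone: steel wrench lying on the bench, about 200 mm long; origin near its middle, at its underside
- screwdriver: Bystander, to be left alone: screwdriver lying on the bench, about 200 mm long; origin near its middle, at its underside

How it is judged (in metres and radians):
On the way, in this order (a step that is already met when the one before it is completed fails the run):
1. the disc is turned until its slot faces the bar (mouth within 9 mm of the bar's line) while the bar is still outside the disc (horizontal distance between slot_mouth and bar_line below 0.009 m and value of joint lock_bar below 0.021 m), for 0.2 s.
2. the bar is pushed home into the slot (value of joint lock_bar above 0.055 m and horizontal distance between slot_mouth and bar_line below 0.007 m), for 0.2 s.
At the end, for the whole second after the job is handed in: The lock bar is at rest within 5 mm of its stop, in the disc's slot, whose mouth is within 7 mm of the bar's line; the disc is at rest (all of step 2 and velocity of joint lock_bar between -0.01 and 0.01 m/s and velocity of joint index_disc between -0.05 and 0.05 rad/s); the robot touches nothing.
It fails at once if a loose thing on the plate or bench is shifted, lifted or knocked more than 20 mm (distance of any of bearing, socket, lug_nut, oil_bottle, spray_can, mug, wrench, screwdriver from where it was at the start of the episode above 0.02 m).
It fails at once if the peg is taken between the fingers (horizontal distance between the grasp point and peg below 0.008 m and z of the grasp point in the frame of peg below 0 m).
It fails at once if the tab is taken between the fingers (x of the grasp point in the frame of tab between -0.018 and 0.018 m and y of the grasp point in the frame of tab between -0.007 and 0.007 m and z of the grasp point in the frame of tab below 0 m).
It also fails if it takes over 64 s, if anything falls off the work surface, if the arm or the gripper's body presses on something with over 40 N, if the wrist force passes 120 N, or if a joint passes its speed limit or range.

## Working session

There is one attempt and no reset: what is moved stays moved. The work goes in short steps, Python scripts to look and compute and a tool call to move; the robot and the scene stay as the last step left them, time stands still between calls to the robot, and variables do not carry over. Pictures are saved under pics/ and viewed, at most 10 in all, crops included, and the job is handed in when it is done.

Besides the shell and the picture viewer there is one more tool, called after "Request:" as a command line: name --argument value ..., lists and objects as JSON in quotes. servo_tool: Moves the arm, as the interface text tells. Its arguments: {"type":"object","properties":{"series":{"type":"string"},"grip_force":{"type":"number"}},"required":["series"]}

```bash
mkdir -p pics; python3 - <<'E'
from plant import manip
import cv2,numpy as np,pickle
d={}
for n in("top","side"):
    c=manip.read_camera(n);d[n]=c;cv2.imwrite(f"pics/{n}0.png",c["img"]);print(n,c["mtx"].round(1).tolist(),c["world_from_camera"].round(3).tolist(),[k for k in c])
pickle.dump(d,open("cams0.pkl","wb"))
o=manip.get_obs();print(o["clock"],o["position"],o["orientation"],o["width"],manip.tip_reach)
E
```

```text
top [[438.1, 0.0, 316.6], [0.0, 438.1, 199.7], [0.0, 0.0, 1.0]] [[0.018, 0.981, -0.191, 244.113], [-1.0, 0.017, -0.009, -68.06], [-0.006, 0.191, 0.982, 1520.467], [0.0, 0.0, 0.0, 1.0]] ['img', 'mtx', 'world_from_camera']
side [[434.5, 0.0, 321.1], [0.0, 434.5, 194.8], [0.0, 0.0, 1.0]] [[-0.975, 0.157, -0.159, 346.669], [-0.224, -0.691, 0.687, 810.431], [-0.002, 0.705, 0.709, 967.147], [0.0, 0.0, 0.0, 1.0]] ['img', 'mtx', 'world_from_camera']
0.1 [ 200.69297335 -538.1247391   238.21998604] [-3.08964256e+00 -5.57181403e-01  3.55598316e-05] 85.40513080146282 8.0
```

View pics/top0.png

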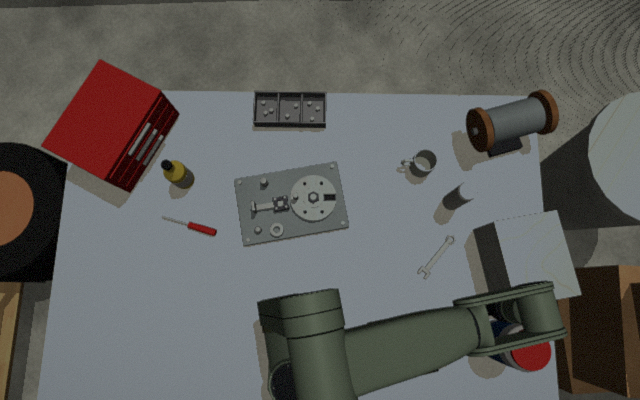

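View pics/side0.png

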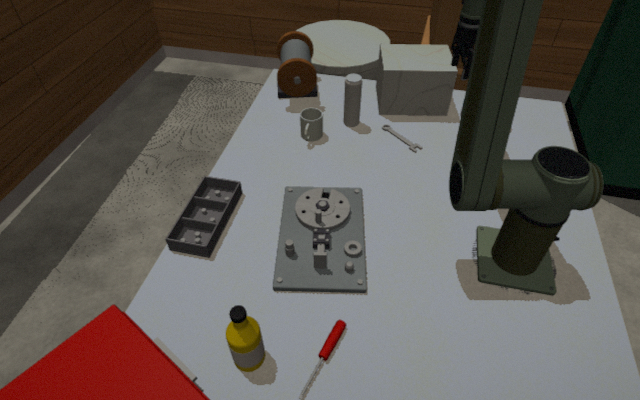

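The top view shows the disc at about (313,198), its slot dark at (330,197) on the side away from the bar, and the tab at about (253,208). The side view agrees. I'll zoom in for detail.

```bash
python3 - <<'E'
import cv2,pickle,numpy as np
d=pickle.load(open("cams0.pkl","rb"))
a=cv2.resize(d["top"]["img"][155:250,225:358],None,fx=6,fy=6,interpolation=cv2.INTER_CUBIC)
b=cv2.resize(d["side"]["img"][180:295,270:372],None,fx=5,fy=5,interpolation=cv2.INTER_CUBIC)
cv2.imwrite("pics/t1.png",a);cv2.imwrite("pics/s1.png",b)
E
```

```text
(no output)
```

View pics/t1.png

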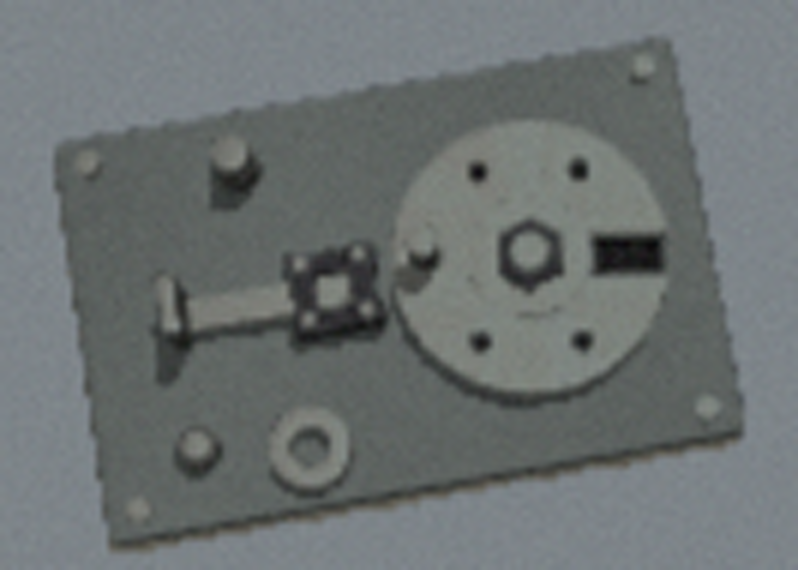

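View pics/s1.png

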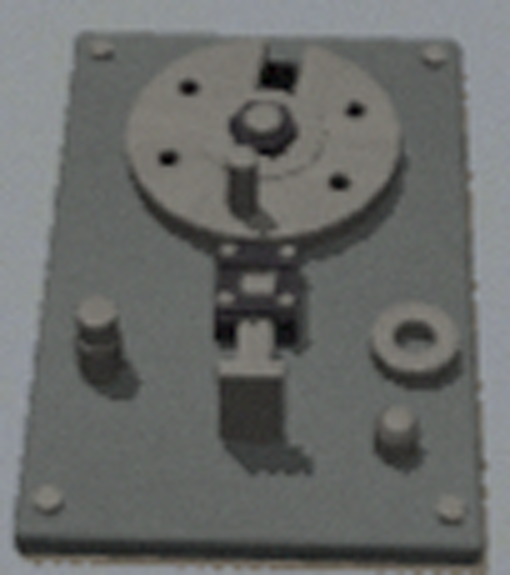

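The crops show, in t1 pixels: disc centre about (531,256), slot mouth (664,254), peg top (425,247), tab top (168,303), and corner screws (88,163), (642,66), (708,406), (138,510). In s1 the peg top is at (241,163) and the tab top at (252,370). The slot is about half a turn from the bar.

```bash
cat >h.py <<'E'
import numpy as np,pickle
def ray(c,u,v):
    K=c["mtx"];T=c["world_from_camera"]
    p=np.linalg.inv(K)@[u,v,1.];return T[:3,3],T[:3,:3]@[p[0],-p[1],-p[2]]
def onz(c,u,v,z):
    o,r=ray(c,u,v);return o+r*(z-o[2])/r[2]
def proj(c,p):
    T=c["world_from_camera"];q=T[:3,:3].T@(np.asarray(p,float)-T[:3,3]);k=c["mtx"]@[q[0],-q[1],-q[2]];return k[:2]/k[2]
def t1(u,v):return 225+(u+.5)/6-.5,155+(v+.5)/6-.5
def s1(u,v):return 270+(u+.5)/5-.5,180+(v+.5)/5-.5
E
python3 - <<'E'
from h import *
d=pickle.load(open("cams0.pkl","rb"));T,S=d["top"],d["side"]
P=lambda u,v,z:onz(T,*t1(u,v),z)[:2]
Q=lambda u,v,z:onz(S,*s1(u,v),z)[:2]
sc=np.array([P(*p,22) for p in[(88,163),(642,66),(708,406),(138,510)]]);ss=np.array([Q(*p,22) for p in[(435,53),(102,48),(48,498),(452,508)]])
print("screws top",sc.round(1).tolist(),sc.mean(0));print("screws side",ss.round(1).tolist(),ss.mean(0))
for a in(sc[0]-sc[1],sc[3]-sc[2],ss[2]-ss[1],ss[3]-ss[0]): print("len",np.hypot(*a).round(1),"yaw",np.degrees(np.arctan2(-a[0],a[1])).round(2))
for n,t,s,z in[("disc",(531,256),(264,137),40),("slot",(664,254),(281,47),40),("peg",(425,247),(243,163),85),("tab",(168,304),(252,370),85),("nutTop",(531,250),(265,117),54),("bearing",(310,448),(416,337),35),("socket",(233,155),(97,311),70),("lug",(197,444),(398,418),46)]:
    print(n,P(*t,z).round(1),Q(*s,z).round(1))
E
```

```text
screws top [[595.8, 219.4], [660.0, -104.5], [458.4, -144.7], [392.9, 180.3]] [526.7758523  37.6150028]
screws side [[455.7, -149.5], [658.2, -107.9], [595.1, 216.8], [391.6, 176.6]] [525.13636047  34.01296325]
len 330.2 yaw 11.2
len 331.6 yaw 11.4
len 330.8 yaw 11.0
len 332.3 yaw 11.12
disc [541.  -41.6] [539.5 -39.7]
slot [ 543.5 -118. ] [ 546.  -115.5]
peg [536.1  16.8] [537.   23.2]
tab [501.4 158.7] [500.3 160.2]
nutTop [541.7 -41.8] [539.5 -42.6]
bearing [428.6  81.9] [427.6  82.1]
socket [590.6 128.1] [591.  129.7]
lug [428.4 144.8] [426.5 144.7]
```

Estimates:

| Item | Value |
|---|---|
| Fixture origin | about (541,-42) |
| Fixture yaw | 11.2° |
| Disc angle | about 172° |
| Peg | about (537.5,18) |
| Bar travel | about 3 mm |

I'll push clockwise with the tool's -x face, starting from TCP (511,16) at yaw 183°. First comes the transit with the fingers closed.

Request:
servo_tool --series "1 15 -13 0 0 0 0;1 30 -26 0 0 0 0;1 30 -26 0 0 0 0;1 30 -26 0 0 0 0;1 30 -26 0 0 0 0" --grip_force 40

```text
clock: 0.6
position: [286.7, -380.3, 238.7]
orientation: [-3.091, -0.556, 0.0]
wrist_force: [0.5, 0.0, -0.2]
width: 12.1
finger_force: 0.0
```

Request:
servo_tool --series "1 30 -26 0 0 0 0;1 30 -26 0 0 0 0;1 30 -26 0 0 0 0;1 30 -26 0 0 0 0;1 30 -26 0 0 0 0"

```text
clock: 1.1
position: [381.8, -206.1, 239.0]
orientation: [-3.091, -0.557, 0.0]
wrist_force: [0.6, -0.4, 0.5]
width: -0.1
finger_force: 0.0
```

Request:
servo_tool --series "1 30 -26 0 0 0 0;1 30 -26 0 0 0 0;1 30 -26 0 0 0 0;1 30 -26 0 0 0 0;1 30 -26 0 0 0 0"

```text
clock: 1.6
position: [477.0, -31.9, 238.9]
orientation: [-3.092, -0.558, 0.001]
wrist_force: [1.0, -0.5, -0.2]
width: -0.1
finger_force: 0.0
```

Request:
servo_tool --series "1 0 0 0 0 0 -8;1 0 0 0 0 0 -8;1 0 0 0 0 0 -8;1 0 0 0 0 0 -8;1 0 0 0 0 0 -8"

```text
clock: 2.1
position: [476.3, -33.4, 238.7]
orientation: [-2.709, -1.589, 0.001]
wrist_force: [0.1, 0.3, 0.1]
width: 0.4
finger_force: 0.0
```

Request:
servo_tool --series "1 0 0 0 0 0 -8;1 0 0 0 0 0 -8;1 0 0 0 0 0 -8;1 0 0 0 0 0 -8;1 0 0 0 0 0 -8"

```text
clock: 2.6
position: [476.3, -33.5, 238.7]
orientation: [-2.002, -2.419, 0.001]
wrist_force: [0.5, -0.2, 0.2]
width: -0.0
finger_force: 0.0
```

Request:
servo_tool --series "1 0 0 0 0 0 -8;1 0 0 0 0 0 -8;1 0 0 0 0 0 -8;1 0 0 0 0 0 -8;1 0 0 0 0 0 -8"

```text
clock: 3.1
position: [476.3, -33.5, 238.7]
orientation: [-1.054, -2.958, 0.0]
wrist_force: [-1.1, 0.7, 0.3]
width: 0.1
finger_force: 0.0
```

Request:
servo_tool --series "1 0 0 0 0 0 -8;1 0 0 0 0 0 -8;1 0 0 0 0 0 -8;1 0 0 0 0 0 -8;1 0 0 0 0 0 -8"

```text
clock: 3.6
position: [476.3, -33.5, 238.7]
orientation: [0.021, -3.14, -0.0]
wrist_force: [-0.4, 0.3, 0.3]
width: 0.2
finger_force: 0.0
```

```bash
cat >st.py <<'E'
from plant import manip
import numpy as np
from scipy.spatial.transform import Rotation as R
o=manip.get_obs();m=R.from_rotvec(o["orientation"]).as_matrix()
print(o["clock"],o["position"].round(1),"yaw",np.degrees(np.arctan2(m[1,0],m[0,0])).round(2),"tz",m[:,2].round(3),"F",np.round(o["wrist_force"],1),"w",round(o["width"],1),"q6",round(o["joint_positions"][5],2))
y=np.radians(11.2);X=np.array([np.cos(y),np.sin(y)]);Y=np.array([-np.sin(y),np.cos(y)]);O=np.array([541,-42])
p=o["position"][:2]-O;print("fixture",(p@X).round(1),(p@Y).round(1))
import sys
if len(sys.argv)>2:
    t=m.T@(np.array([*map(float,sys.argv[1:4])])-o["position"]);print("tool delta",t.round(1))
E
python3 st.py 511 16 66
```

```text
3.6 [476.3 -33.5 238.7] yaw -179.23 tz [-0.001  0.    -1.   ] F [-0.4  0.3  0.3] w 0.2 q6 -1.84
fixture -61.8 20.9
tool delta [-35.5  49.  172.7]
```

Request:
servo_tool --series "1 -17 25 0 0 0 -1.2;1 -17 25 0 0 0 -1.2;1 0 0 35 0 0 0;1 0 0 35 0 0 0;1 0 0 35 0 0 0"

```text
clock: 4.1
position: [509.7, 17.4, 133.0]
orientation: [-0.079, 3.14, -0.0]
wrist_force: [0.1, 0.6, -0.2]
width: 0.2
finger_force: 0.0
```

Request:
servo_tool --series "1 0 0 35 0 0 0;1 0 0 22 0 0 0;1 0 0 10 0 0 0;1 0 0 0 0 0 0"

```text
clock: 4.5
position: [508.3, 17.2, 65.6]
orientation: [0.078, -3.137, -0.001]
wrist_force: [-0.6, -0.3, -0.2]
width: 0.0
finger_force: 0.0
```

```bash
python3 st.py 511 16 66; python3 - <<'E'
from plant import manip
import cv2,numpy as np
a=manip.read_camera("side")["img"][170:300,250:390];b=manip.read_camera("top")["img"][155:250,225:358]
a=cv2.resize(a,(420,390),interpolation=cv2.INTER_CUBIC);b=cv2.resize(b,(380,271),interpolation=cv2.INTER_CUBIC)
o=np.zeros((390,800,3),np.uint8);o[:,:420]=a;o[:271,420:]=b;cv2.imwrite("pics/a.png",o)
E
```

```text
4.5 [508.3  17.2  65.6] yaw -177.16 tz [-0.004  0.001 -1.   ] F [-0.6 -0.3 -0.2] w 0.0 q6 -1.76
fixture -20.6 64.4
tool delta [-2.7 -1.3 -0.4]
```

View pics/a.png

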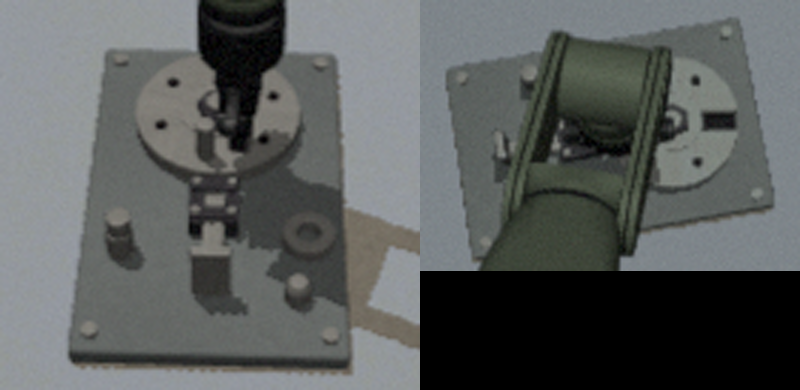

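The closed fingers stand beside the peg on the robot side (peg top at about (205,125), fingers at about (240,140) in the left crop). Now I'll close the gap and orbit clockwise about the disc axis.

Request:
servo_tool --series "1 -4 -0.5 0 0 0 0;1 -5 -0.5 0 0 0 0;1 -4.2 1.2 0 0 0 4;1 -4.2 1.2 0 0 0 4;1 -4.2 1.2 0 0 0 4"

```text
clock: 5.1
position: [531.9, 19.8, 68.2]
orientation: [-0.255, -3.131, 0.0]
wrist_force: [-2.7, 0.1, 2.2]
width: -0.2
finger_force: 1.3
```

Request:
servo_tool --series "1 -4.2 1.2 0 0 0 4;1 -4.2 1.2 0 0 0 4;1 -4.2 1.2 0 0 0 4;1 -4.2 1.2 0 0 0 4;1 -4.2 1.2 0 0 0 4"

```text
clock: 5.6
position: [553.7, 19.7, 68.2]
orientation: [-0.795, -3.039, -0.001]
wrist_force: [-2.0, 1.2, 1.3]
width: -0.1
finger_force: 1.3
```

```bash
cat >>st.py <<'E'
t=np.array([m[:2,0]@X,m[:2,0]@Y]);u=np.array([m[:2,1]@X,m[:2,1]@Y])
print("disc centre in tool",(-p@X*t[0]-p@Y*t[1]).round(1),(-p@X*u[0]-p@Y*u[1]).round(1),"peg angle cw from +Y if contact:",np.degrees(np.arctan2(u[0],u[1])).round(1))
E
python3 st.py
```

```text
5.6 [553.7  19.7  68.2] yaw 150.68 tz [ 0.     0.001 -1.   ] F [-2.   1.2  1.3] w -0.1 q6 -1.18
fixture 24.4 58.1
disc centre in tool -19.2 -60.0 peg angle cw from +Y if contact: 40.5
```

Request:
servo_tool --series "1 -4.2 1.2 0 0 0 4;1 -4.2 1.2 0 0 0 4;1 -4.2 1.2 0 0 0 4;1 -4.2 1.2 0 0 0 4;1 -4.2 1.2 0 0 0 4"

```text
clock: 6.1
position: [574.1, 12.0, 68.2]
orientation: [-1.311, -2.855, -0.002]
wrist_force: [-2.4, 2.5, 1.2]
width: -0.4
finger_force: 1.3
```

Request:
servo_tool --series "1 -4.2 1.2 0 0 0 4;1 -4.2 1.2 0 0 0 4;1 -4.2 1.2 0 0 0 4;1 -4.2 1.2 0 0 0 4;1 -4.2 1.2 0 0 0 4"

```text
clock: 6.6
position: [590.5, -2.3, 68.2]
orientation: [-1.786, -2.584, -0.002]
wrist_force: [-1.3, 2.0, 1.5]
width: -0.1
finger_force: 1.2
```

Request:
servo_tool --series "1 -4.2 1.2 0 0 0 4;1 -4.2 1.2 0 0 0 4;1 -4.2 1.2 0 0 0 4;1 -4.2 1.2 0 0 0 4;1 -4.2 1.2 0 0 0 4"

```text
clock: 7.1
position: [600.9, -21.3, 68.2]
orientation: [-2.208, -2.234, -0.002]
wrist_force: [-1.7, 2.1, 0.7]
width: -0.1
finger_force: 1.2
```

```bash
python3 st.py
```

```text
7.1 [600.9 -21.3  68.2] yaw 90.68 tz [ 0.     0.001 -1.   ] F [-1.7  2.1  0.7] w -0.1 q6 -0.19
fixture 62.8 8.7
disc centre in tool -20.0 -60.1 peg angle cw from +Y if contact: 100.5
```

Request:
servo_tool --series "1 -4.2 1.2 0 0 0 4;1 -4.2 1.2 0 0 0 4;1 -4.2 1.2 0 0 0 4;1 -4.2 1.2 0 0 0 4;1 -4.2 1.2 0 0 0 4"

```text
clock: 7.6
position: [604.2, -42.6, 68.1]
orientation: [-2.562, -1.817, -0.002]
wrist_force: [-1.2, 3.0, 0.8]
width: 0.2
finger_force: 1.2
```

Request:
servo_tool --series "1 -4.2 1.2 0 0 0 4;1 -4.2 1.2 0 0 0 4;1 -4.2 1.2 0 0 0 4;1 -4.2 1.2 0 0 0 4;1 -4.2 1.2 0 0 0 4"

```text
clock: 8.1
position: [600.2, -63.9, 68.1]
orientation: [-2.839, -1.344, -0.003]
wrist_force: [0.4, 2.7, -0.1]
width: 0.3
finger_force: 1.2
```

Request:
servo_tool --series "1 -4.2 1.2 0 0 0 4;1 -4.2 1.2 0 0 0 4;1 -4.2 1.2 0 0 0 4;1 -3.2 0.9 0 0 0 3;1 0 0 0 0 0 0"

```text
clock: 8.6
position: [592.4, -79.2, 68.2]
orientation: [2.989, 0.966, 0.003]
wrist_force: [0.4, -0.3, -0.0]
width: -0.2
finger_force: 0.3
```

```bash
python3 st.py; python3 - <<'E'
from plant import manip
import cv2,numpy as np,pickle
d={n:manip.read_camera(n) for n in("side","top")};pickle.dump(d,open("cams1.pkl","wb"))
a=cv2.resize(d["side"]["img"][170:270,260:380],None,fx=4,fy=4,interpolation=cv2.INTER_CUBIC);b=cv2.resize(d["top"]["img"][155:250,270:350],None,fx=4,fy=4,interpolation=cv2.INTER_CUBIC)
o=np.zeros((400,800,3),np.uint8);o[:400,:480]=a;o[:380,480:]=b;cv2.imwrite("pics/b.png",o)
E
```

```text
8.6 [592.4 -79.2  68.2] yaw 35.84 tz [ 0.002 -0.    -1.   ] F [ 0.4 -0.3 -0. ] w -0.2 q6 0.67
fixture 43.2 -46.5
disc centre in tool -19.9 -60.3 peg angle cw from +Y if contact: 155.4
```

View pics/b.png

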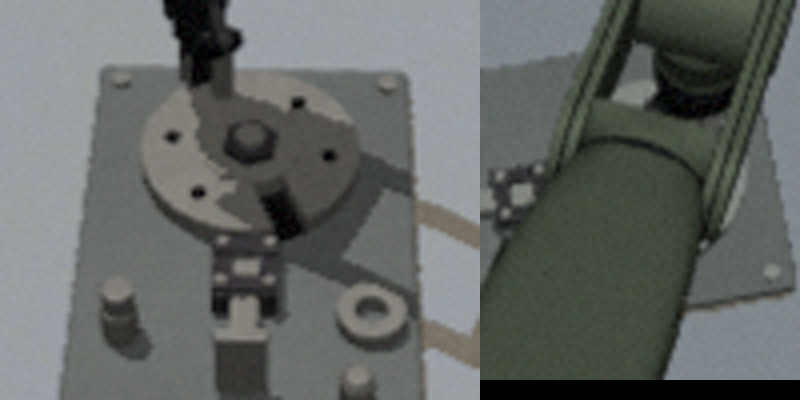

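The slot now faces nearly towards the guide: mouth centre at about (285,229) in the side crop, with roughly 25° left. I'll check the angle from the image.

```bash
cat > sl.py <<'E'
from h import *
O=np.array([541,-42]);y=np.radians(11.2);X=np.array([np.cos(y),np.sin(y)]);Y=np.array([-np.sin(y),np.cos(y)])
def rep(c,pts,x0,y0,f,z=40):
    for u,v in pts:
        w=onz(c,x0+(u+.5)/f-.5,y0+(v+.5)/f-.5,z)[:2]-O;print("fix",(w@X).round(1),(w@Y).round(1),"r",np.hypot(*w).round(1),"disc ang",np.degrees(np.arctan2(-(w@X),w@Y)).round(1))
E
python3 - <<'E'
from sl import *
c=pickle.load(open("cams1.pkl","rb"))["side"]
rep(c,[(285,229),(273,190),(271,237),(300,225)],260,170,4)
E
```

```text
fix -27.0 78.3 r 82.8 disc ang 19.0
fix -17.8 41.8 r 45.5 disc ang 23.1
fix -17.3 85.9 r 87.6 disc ang 11.4
fix -37.4 74.3 r 83.2 disc ang 26.7
```

Request:
servo_tool --series "1 -4.2 1.2 0 0 0 4;1 -4.2 1.2 0 0 0 4;1 -4.2 1.2 0 0 0 4;1 -4.2 1.2 0 0 0 4;1 0 0 0 0 0 0"

```text
clock: 9.2
position: [579.9, -91.8, 67.9]
orientation: [3.094, 0.542, 0.002]
wrist_force: [-0.2, 1.2, 0.0]
width: -0.0
finger_force: 0.2
```

Request:
servo_tool --series "1 -2.1 0.6 0 0 0 2;1 -2.1 0.6 0 0 0 2;1 0 0 0 0 0 0"

```text
clock: 9.5
position: [576.6, -94.1, 67.8]
orientation: [3.111, 0.436, 0.002]
wrist_force: [0.7, 0.4, 1.1]
width: -0.2
finger_force: 0.7
```

```bash
python3 st.py; python3 - <<'E'
from plant import manip
import cv2,numpy as np,pickle
d={"side":manip.read_camera("side")};pickle.dump(d,open("cams2.pkl","wb"))
cv2.imwrite("pics/c.png",cv2.resize(d["side"]["img"][180:255,280:360],None,fx=8,fy=8,interpolation=cv2.INTER_CUBIC))
E
```

```text
9.5 [576.6 -94.1  67.8] yaw 15.95 tz [ 0.002 -0.    -1.   ] F [0.7 0.4 1.1] w -0.2 q6 0.98
fixture 24.8 -58.0
disc centre in tool -19.9 -59.9 peg angle cw from +Y if contact: 175.3
```

View pics/c.png

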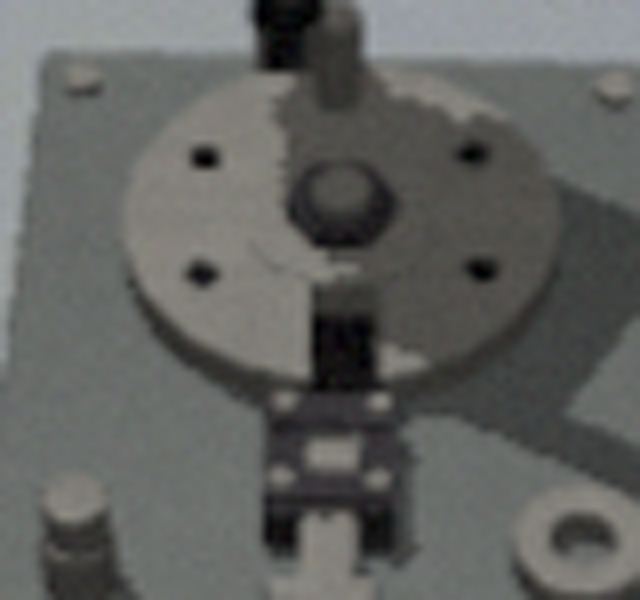

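The slot is nearly on the guide axis: mouth centre at about (345,378), slot root (345,290), hole centres (205,157), (473,153), (203,272), (482,269), guide window centre (333,455).

```bash
python3 - <<'E'
from sl import *
c=pickle.load(open("cams2.pkl","rb"))["side"]
print("mouth,root,holes");rep(c,[(345,378),(345,290),(205,157),(473,153),(203,272),(482,269)],280,180,8)
print("guide screws");rep(c,[(284,402),(379,401),(281,477),(378,477)],280,180,8,51)
c=pickle.load(open("cams0.pkl","rb"))["top"]
print("init holes top");rep(c,[(478,171),(579,170),(481,342),(583,341),(664,254),(596,254)],225,155,6)
print("init guide");rep(c,[(297,266),(359,254),(308,318),(370,307)],225,155,6,51)
E
```

```text
mouth,root,holes
fix -4.0 78.7 r 78.8 disc ang 2.9
fix -2.9 37.2 r 37.3 disc ang 4.4
fix 51.1 -28.0 r 58.2 disc ang -118.7
fix -48.7 -32.9 r 58.7 disc ang 124.0
fix 48.6 29.9 r 57.0 disc ang -58.4
fix -52.0 25.6 r 58.0 disc ang 63.8
guide screws
fix 16.4 99.6 r 100.9 disc ang -9.4
fix -16.2 98.2 r 99.5 disc ang 9.4
fix 16.1 132.6 r 133.6 disc ang -6.9
fix -16.6 131.7 r 132.7 disc ang 7.2
init holes top
fix 54.9 21.8 r 59.0 disc ang -68.4
fix 45.1 -35.8 r 57.6 disc ang -128.5
fix -44.1 37.2 r 57.7 disc ang 49.9
fix -53.9 -20.2 r 57.6 disc ang 110.5
fix -12.3 -75.0 r 76.0 disc ang 170.7
fix -5.4 -36.6 r 37.0 disc ang 171.6
init guide
fix 15.9 132.9 r 133.9 disc ang -6.8
fix 16.5 97.0 r 98.4 disc ang -9.6
fix -15.0 131.5 r 132.4 disc ang 6.5
fix -15.0 95.8 r 97.0 disc ang 8.9
```

Request:
servo_tool --series "1 -1.1 0.3 0 0 0 1;1 -1.1 0.3 0 0 0 1;1 -1 0.3 0 0 0 1;1 -0.5 0.2 0 0 0 0.5;1 0 0 0 0 0 0"

```text
clock: 10.05
position: [572.6, -96.2, 67.4]
orientation: [3.123, 0.338, 0.0]
wrist_force: [2.4, -0.5, 1.1]
width: -0.2
finger_force: 1.0
```

```bash
python3 st.py; python3 - <<'E'
from plant import manip
import cv2,numpy as np,pickle
d={"side":manip.read_camera("side")};pickle.dump(d,open("cams3.pkl","wb"))
cv2.imwrite("pics/d.png",cv2.resize(d["side"]["img"][180:255,280:360],None,fx=8,fy=8,interpolation=cv2.INTER_CUBIC))
E
```

```text
10.05 [572.6 -96.2  67.4] yaw 12.34 tz [ 0. -0. -1.] F [ 2.4 -0.5  1.1] w -0.2 q6 1.04
fixture 20.4 -59.3
disc centre in tool -19.2 -59.7 peg angle cw from +Y if contact: 178.9
```

View pics/d.png

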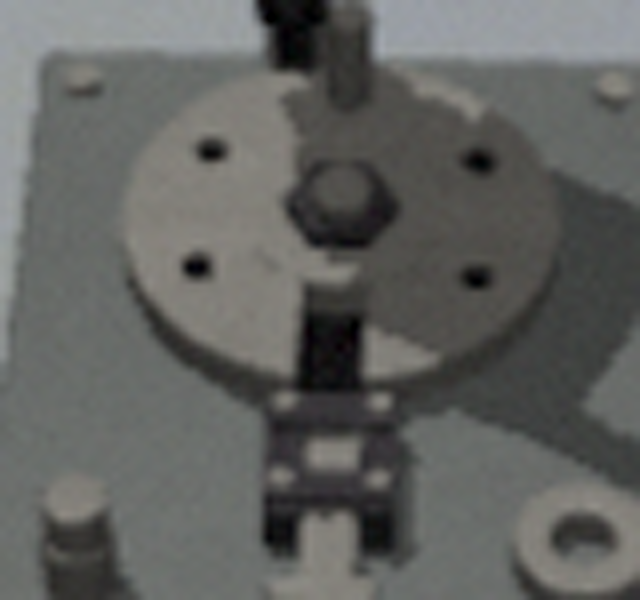

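The mouth centre is now at about (333,378), with holes at (211,150), (479,160), (197,265), (477,277).

```bash
python3 - <<'E'
from sl import *
c=pickle.load(open("cams3.pkl","rb"))["side"]
rep(c,[(333,378),(335,290),(211,150),(479,160),(197,265),(477,277)],280,180,8)
E
python3 st.py 556 225 180
```

```text
fix 0.2 78.8 r 78.8 disc ang -0.1
fix 0.7 37.3 r 37.3 disc ang -1.1
fix 49.1 -31.7 r 58.4 disc ang -122.9
fix -50.9 -29.3 r 58.7 disc ang 119.9
fix 50.9 26.6 r 57.4 disc ang -62.5
fix -50.2 29.5 r 58.3 disc ang 59.5
10.1 [572.5 -96.2  67.4] yaw 12.34 tz [ 0. -0. -1.] F [1.3 0.1 1.2] w -0.0 q6 1.04
fixture 20.4 -59.3
tool delta [  52.5 -317.3 -112.7]
disc centre in tool -19.2 -59.7 peg angle cw from +Y if contact: 178.9
```

Aligned to within about 1.5°. Now I'll back off, rise and go over behind the tab.

Request:
servo_tool --series "1 5 0 0 0 0 0;1 12 0 0 0 0 0;1 5 0 -20 0 0 0;1 0 0 -40 0 0 0;1 0 0 -30 0 0 0"

```text
clock: 10.6
position: [594.6, -91.0, 158.2]
orientation: [-3.123, -0.339, 0.001]
wrist_force: [1.1, -0.3, -0.0]
width: 0.2
finger_force: 0.0
```

Request:
servo_tool --series "1 -8 -45 0 0 0 1;1 -8 -45 0 0 0 0;1 -8 -45 0 0 0 0;1 -8 -45 0 0 0 0;1 -8 -45 0 0 0 0"

```text
clock: 11.1
position: [509.0, 122.9, 157.0]
orientation: [3.126, 0.31, -0.001]
wrist_force: [0.3, 0.3, -0.8]
width: -0.1
finger_force: 0.0
```

```bash
python3 st.py 494.4 193.4 60
```

```text
11.1 [509.  122.9 157. ] yaw 11.33 tz [-0.001 -0.    -1.   ] F [ 0.3  0.3 -0.8] w -0.1 q6 1.44
fixture 0.6 167.9
tool delta [ -0.4 -72.   97. ]
disc centre in tool -1.0 167.9 peg angle cw from +Y if contact: 179.9
```

Request:
servo_tool --series "1 0 -36 0 0 0 0;1 0 -38 0 0 0 0;1 0 0 40 0 0 0;1 0 0 40 0 0 0;1 0 0 17 0 0 0"

```text
clock: 11.6
position: [492.0, 194.0, 56.2]
orientation: [3.125, 0.313, -0.012]
wrist_force: [-0.1, 0.1, -0.3]
width: -0.1
finger_force: 0.0
```

Request:
servo_tool --series "1 0 3 0 0 0 0;1 0 4 0 0 0 0;1 0 4 0 0 0 0;1 0 3 0 0 0 0;1 0 3 0 0 0 0"

```text
clock: 12.1
position: [500.0, 177.2, 61.8]
orientation: [-3.125, -0.309, -0.005]
wrist_force: [-0.2, 2.2, 1.7]
width: -0.0
finger_force: 1.4
```

```bash
python3 st.py; python3 - <<'E'
from plant import manip
import cv2,numpy as np,pickle
d={n:manip.read_camera(n) for n in("side","top")};pickle.dump(d,open("cams4.pkl","wb"))
a=cv2.resize(d["side"]["img"][170:290,265:375],(440,480),interpolation=cv2.INTER_CUBIC);b=cv2.resize(d["top"]["img"][155:250,225:358],(360,257),interpolation=cv2.INTER_CUBIC)
o=np.zeros((480,800,3),np.uint8);o[:,:440]=a;o[:257,440:]=b;cv2.imwrite("pics/e.png",o)
E
```

```text
12.1 [500.  177.2  61.8] yaw 11.29 tz [ 0.003  0.001 -1.   ] F [-0.2  2.2  1.7] w -0.0 q6 1.55
fixture 2.3 223.0
disc centre in tool -2.7 222.9 peg angle cw from +Y if contact: 179.9
```

View pics/e.png

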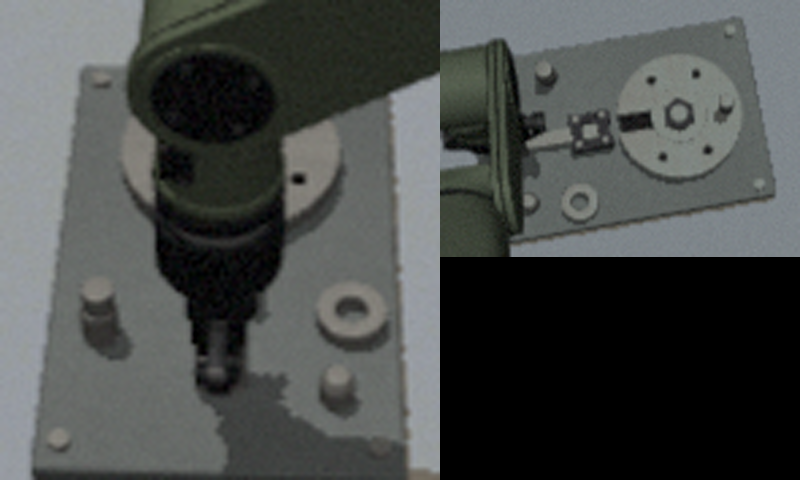

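The fingers are behind the tab and touching it. In the top view the slot at about (635,121) lies in line with the bar. Now I'll push home.

Request:
servo_tool --series "1 0 4 0 0 0 0;1 0 4 0 0 0 0;1 0 4 0 0 0 0;1 0 4 0 0 0 0;1 0 4 0 0 0 0"

```text
clock: 12.7
position: [502.7, 157.2, 60.3]
orientation: [-3.126, -0.31, -0.0]
wrist_force: [0.4, 3.2, 0.6]
width: -0.2
finger_force: 1.4
```

Request:
servo_tool --series "1 0 4 0 0 0 0;1 0 4 0 0 0 0;1 0 4 0 0 0 0;1 0 4 0 0 0 0;1 0 4 0 0 0 0"

```text
clock: 13.2
position: [506.5, 137.5, 60.3]
orientation: [-3.126, -0.31, -0.0]
wrist_force: [0.6, 2.8, 2.4]
width: 0.1
finger_force: 1.4
```

```bash
python3 st.py
```

```text
13.2 [506.5 137.5  60.3] yaw 11.34 tz [ 0.  0. -1.] F [0.6 2.8 2.4] w 0.1 q6 1.47
fixture 1.0 182.7
disc centre in tool -1.5 182.7 peg angle cw from +Y if contact: 179.9
```

Request:
servo_tool --series "1 0 3 0 0 0 0;1 0 3 0 0 0 0;1 0 3 0 0 0 0;1 0 3 0 0 0 0;1 0 1.5 0 0 0 0"

```text
clock: 13.7
position: [509.1, 124.3, 60.2]
orientation: [3.126, 0.31, -0.0]
wrist_force: [1.3, 3.0, 1.5]
width: -0.1
finger_force: 1.3
```

Request:
servo_tool --series "1 0 1 0 0 0 0;1 0 1 0 0 0 0;1 0 0 0 0 0 0"

```text
clock: 14.0
position: [509.3, 122.9, 60.3]
orientation: [-3.126, -0.31, 0.0]
wrist_force: [0.4, 4.3, 0.7]
width: -0.1
finger_force: 2.0
```

```bash
python3 st.py
```

```text
14.0 [509.3 122.9  60.3] yaw 11.34 tz [-0.     0.001 -1.   ] F [0.4 4.3 0.7] w -0.1 q6 1.44
fixture 1.0 167.9
disc centre in tool -1.4 167.9 peg angle cw from +Y if contact: 179.9
```

Request:
servo_tool --series "1 0 0.7 0 0 0 0;1 0 0.7 0 0 0 0;1 0 0 0 0 0 0"

```text
clock: 14.3
position: [509.4, 122.8, 60.3]
orientation: [-3.123, -0.31, 0.0]
wrist_force: [-0.2, 9.0, 2.3]
width: -0.2
finger_force: 4.2
```

```bash
python3 st.py
```

```text
14.3 [509.4 122.8  60.3] yaw 11.32 tz [-0.001  0.003 -1.   ] F [-0.2  9.   2.3] w -0.2 q6 1.44
fixture 1.0 167.8
disc centre in tool -1.3 167.8 peg angle cw from +Y if contact: 179.9
```

The bar is against its stop: force is rising with no further motion, at the expected 167.5. I'll back off, rise and check.

Request:
servo_tool --series "1 0 -5 0 0 0 0;1 0 -15 0 0 0 0;1 0 -10 -30 0 0 0;1 0 0 -45 0 0 0;1 0 0 -45 0 0 0"

```text
clock: 14.8
position: [502.0, 151.0, 180.1]
orientation: [3.125, 0.312, -0.007]
wrist_force: [1.0, -1.2, -0.2]
width: -0.1
finger_force: 0.0
```

Request:
servo_tool --series "1 0 -40 -10 0 0 0;1 0 -40 0 0 0 0;1 0 -40 0 0 0 0;1 0 0 0 0 0 0;1 0 0 0 0 0 0"

```text
clock: 15.3
position: [479.2, 268.8, 189.6]
orientation: [3.124, 0.314, -0.002]
wrist_force: [0.1, 0.2, -0.8]
width: -0.0
finger_force: 0.0
```

```bash
python3 st.py; python3 - <<'E'
from plant import manip
import cv2,pickle
d={"top":manip.read_camera("top")};pickle.dump(d,open("cams5.pkl","wb"))
cv2.imwrite("pics/f.png",cv2.resize(d["top"]["img"][155:250,225:358],None,fx=6,fy=6,interpolation=cv2.INTER_CUBIC))
E
```

```text
15.3 [479.2 268.8 189.6] yaw 11.49 tz [-0.001 -0.002 -1.   ] F [ 0.1  0.2 -0.8] w -0.0 q6 1.73
fixture -0.3 316.9
disc centre in tool -1.3 316.9 peg angle cw from +Y if contact: 179.7
```

View pics/f.png

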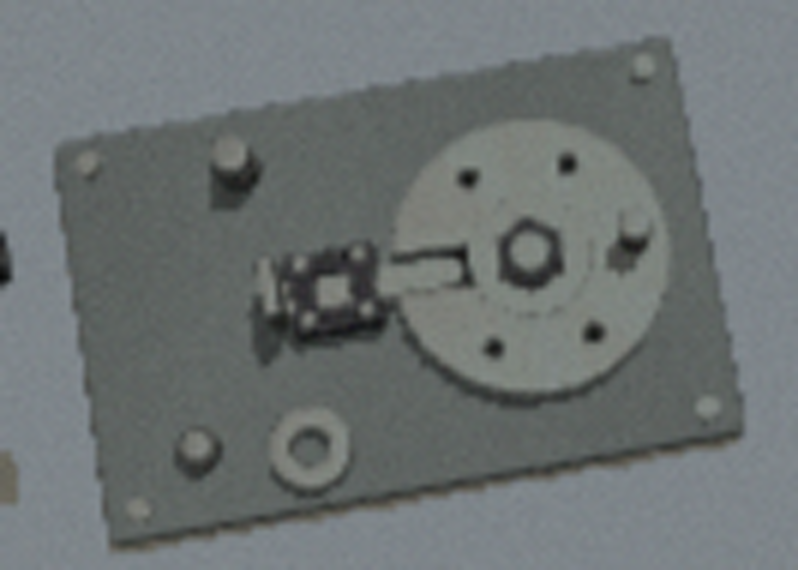

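The bar lies inside the slot with its nose at about (462,270). The tab is at (268,288), close to the guide, and the loose things on the plate have not moved.

```bash
python3 -c "
from plant import manip
print(manip.finish_job())"
```

```text
the job is handed in; nothing more can be done
None
```

I turned the disc until its slot faced the bar, pushed the lock bar to its stop in the slot (the final top view shows it inside), moved the arm clear and handed the job in at about 15 s; no verdict came back.

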